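Deal the top tile from the dispenser

ROBOT

A 7-joint arm with a two-finger parallel gripper is mounted at the origin on a cart in front of the work surface, level with it; the furniture and walls round the work are solid. World frame = base frame: x ahead of the robot, y to its left, z up, the work surface at z = 0. Lengths are in m, angles in rad, forces in N, time in s.
With the tool pointing down it reaches from about 0.35 to 0.9 m from the base axis. Payload 8.1 kg.
Tool frame: the origin (TCP) lies at the centre of the arm's flange, where the gripper is bolted on; the fingertips stand 178 mm ahead of it and the grasp point (between the pads) lies 159 mm ahead of it; z points along the fingers, y is the line along which they close (so a half turn about z gives the same grasp; the last joint's range is limited). The gripper opens to 92 mm and grips with 3 to 60 N. Pads are 19 mm wide; open, the fingers measure 130 mm over their backs; the gripper's body (75 mm by 190 mm) begins 47 mm behind the grasp point.
Start: joints at [1.015, 0.434, 0.025, 1.573, -0.012, 1.134, -0.075], TCP at [0.273, -0.562, 0.405] pointing down, gripper open.
Joint ranges: [-2.62, 2.62], [-0.44, 2.09], [-1.27, 1.32], [0.08, 2.57], [-1.32, 4.46], [0.12, 2], [-2.74, 2.74]. Speed limits (rad/s): [2.22, 2.22, 3.01, 3.01, 3.14, 3.14, 3.14].

INTERFACE

Orientations are given as a rotation vector (axis times angle).
In Python, from cell import arm gives the robot as it stands. The module is installed in compiled form; this text tells all that it offers.
- The arm moves only by the shell command python3 -m inch 'ROWS' [FORCE]. ROWS is text: rows parted by semicolons, each of 5 numbers parted by spaces: the shift along the tool's x, y, z in m, then the turn about the tool's z in rad, then the finger opening in m, from 0 to 0.0918. In form: x y z roll fingers; .... A call has 1 to 5 rows; each row is the pose to reach, as a shift and turn from the pose commanded when the call began, along the tool's axes at that moment; what a row does not reach only later rows make up. A row lasts 1/10 s, in which the tool goes at most 50 mm and 8.59 degrees, less where a joint would pass 70% of its speed; a pose out of reach is approached as far as the arm can. A call with a gripper value outside its range is refused whole. The fingers move at their own pace and stop on an object; FORCE is the grip in N (left out, the last holds). Time passes only in rows, so rows that repeat a pose let the fingers close. It gives the time, the measured TCP pose, the force, the opening and the grip force at its end, in the units of the state.
- arm.observe(): the state, without advancing time (a new reading comes with each control period).
- arm.get_image(name): name is "scene" or "side" or "wrist"; returns the picture (420x560x3 uint8, red, green, blue); there is no depth.
- arm.get_calibration(name): a dict with "intrinsics" (3x3 intrinsics, pixels), "pose" (4x4, takes a point from camera to world coordinates). Camera axes: x right, y up, looking along -z (the intrinsics and any distortion apply to the point x, -y, -z); pixel columns grow to the right and rows downward; lengths in m; the calibration is good to about 2 mm. A picture is of the moment at which its call begins: read the wrist's pose just before it. get_calibration takes no time and is no camera call; for the wrist camera it gives the pose at the moment of the call.
- arm.sign_off(): hands the job in; it is judged then, once.
Trained networks look in the newest picture that a camera, given by its name, has taken for a name from the list of things; names that differ only in an ending like _2 or _b are one class to them, and where a whole thing is asked for, a point or a joint stands for the part that bears it (a point fixed in the world has none). Each returns a list of dicts, best first, with "conf" (0 to 1); they miss things now and then, are a little off and sometimes report something else, mostly with a low value. They report only what shows in the picture. A call takes as long as a camera call. They do not tell look-alikes from the thing itself.
- arm.look_for(camera, query): "point" ([row, column] in pixels, amid what is visible of it).
- arm.silhouettes(camera, query): "region" (420x560 bool, what is visible of it) and "point" ([row, column] in pixels, amid what is visible of it).
- arm.place_of(camera, query): "point" ([row, column] in pixels: a listed point, or the origin of a listed thing).
The state is a dict: "clock": time; "joints": joint angles; "dq": joint speeds; "joint_efforts": joint torques, N m; "position": TCP position; "ee_rot": TCP orientation; "force": force on the tool from outside, world axes, zero at the start; "ft_torque": the same for the moment, N m; "width": opening from 0.0 (shut) to 1.0 (fully open); "gripper_force": force on a finger pad.
Only numpy, scipy, OpenCV 4.12 (cv2) and the standard library are available. Lean on these libraries where they do the work, as an engineer would, in place of code of your own. Each camera call takes 0.05 s, during which the arm holds its last target. There are 200 camera calls.

TASK

Take the canister that weighs down the stack of white tiles and stand it upright on the desk. Then slide the top tile straight off the stack, over the lip and along the bed until it lies flat and fully home against the end stop; do not lift it, and never press it with more than 15 N. The three tiles below stay in their stack, and the other things on the desk are left alone.

Things in the scene. Friction and masses are not known exactly. Their poses are not given: they have to be found in the camera images.
- dispenser: Tile dispenser, grey and aluminium, fixed to the desk, 144 mm along its x, 90 mm along y, origin on the desk; +x is the way a tile slides out, z up. In x (mm): rear wall -70 to -65 (top z 48), magazine with 4 tiles -65 to -3, landing bed -3 to 62 (top z 32, rigid), end stop. Side rails: inner faces y +-35.75, top z 40, level with the stack's top, so the tile cannot be pinched by its edges.
- magazine (a point): middle of the top of the undisturbed stack (dispenser x -34, y 0, z 40 mm). The stack stands on a sprung lift, held up against a limit by about 2 N; beyond that it yields 1 mm per 3.5 N pressed on the stack, at most 3.5 mm.
- lip (a point): middle of the lip, the bed's near edge (dispenser x -3, y 0, z 32 mm), which holds the lower tiles back. Undisturbed, the top tile's underside is 2 mm above lip and bed; pressed with more than about 9 N before it has started to move it sinks below the lip and catches. It drops on to the bed late, as its rear edge leaves the stack.
- stop (a point): middle of the upper edge of the end stop's inner face (dispenser x 62, y 0, z 37 mm). Home against it, the top tile's origin is at dispenser x 32, y 0, z 32 mm.
- top_tile: top tile of the stack: white glazed ceramic, 60 mm along x (the slide), 70 mm along y, 6 mm thick, about 55 g (varies), friction 0.3 to 0.4 on its like and on the bed, fingertips grip it better; origin at the centre of its underside, starts at dispenser x -34, y 0, z 34 mm, axes along the dispenser's. Do not lift it or press it with more than 15 N.
- tile_b: second tile from the top: one of the three tiles below the top one, the same 60 x 70 x 6 mm white tile; origin at the centre of its underside; it must stay in the stack
- tile_c: third tile: one of the three tiles below the top one, the same 60 x 70 x 6 mm white tile; origin at the centre of its underside; it must stay in the stack
- tile_d: lowest tile: one of the three tiles below the top one, the same 60 x 70 x 6 mm white tile; origin at the centre of its underside; it must stay in the stack
- objective_can: screw canister of a spare objective with a black cap, 34 mm across, 56 mm tall, about 60 g (varies), standing on the top tile as a weight; origin at the centre of its underside. The desk at the right of the dispenser (x 0.44 to 0.50, y -0.33 to -0.27) is always bare and can take it.
- white_jar: white screw-top jar, 68 mm across, 79 mm tall; origin at the centre of its underside; a bystander, not to be moved
- stain_bottle: small dropper bottle with a long white tip, 32 mm across, 99 mm tall; origin at the centre of its underside; a bystander, not to be moved
- small_beaker: small clear beaker, 45 mm across, 59 mm tall; origin at the centre of its underside; a bystander, not to be moved
- tape_roll: roll of tape lying flat, 52 mm across, 19 mm tall; origin at the centre of its underside; a bystander, not to be moved
Not all that is in view belongs to the job. What is shaped like the objective_can but green is not meant. What is shaped like the dispenser but pink is not meant.

How it is judged:
By the outcome, as a careful person would: the job done as asked, in the order asked, and still so for the second after the job is handed in, with the robot touching nothing.
It also fails if it takes over 64 s, if anything falls off the work surface, if the arm or the gripper's body presses on something with over 40 N, if the wrist force passes 120 N, or if a joint passes its speed limit or range.

## Working session

There is one attempt and no reset: what is moved stays moved. The work goes in short steps, Python scripts to look and compute and a shell command to move; the robot and the scene stay as the last step left them, time stands still between calls to the robot, and variables do not carry over. Pictures are saved under pics/ and viewed, at most 10 in all, crops included, and the job is handed in when it is done.

```bash
mkdir -p pics; cat > h.py <<'E'
import numpy as np,cv2
from cell import arm
from scipy.spatial.transform import Rotation as R
def ray(cam,p):
    c=arm.get_calibration(cam);K=np.array(c["intrinsics"]);T=np.array(c["pose"])
    d=np.linalg.inv(K)@[p[1],p[0],1]; d=T[:3,:3]@[d[0],-d[1],-d[2]]
    return T[:3,3],d/np.linalg.norm(d)
def atz(cam,p,z):
    o,d=ray(cam,p); return o+d*(z-o[2])/d[2]
def proj(cam,P):
    c=arm.get_calibration(cam);K=np.array(c["intrinsics"]);T=np.array(c["pose"])
    q=T[:3,:3].T@(np.array(P)-T[:3,3]); q=K@[q[0],-q[1],-q[2]]; return q[1]/q[2],q[0]/q[2]
def tri(a,b):
    (o1,d1),(o2,d2)=a,b
    A=np.stack([d1,-d2],1); s=np.linalg.lstsq(A,o2-o1,rcond=None)[0]
    p,q=o1+s[0]*d1,o2+s[1]*d2; return (p+q)/2,np.linalg.norm(p-q)
def save(cam,name):
    im=arm.get_image(cam); cv2.imwrite(f"pics/{name}.png",im[:,:,::-1]); return im
E
python3 - <<'E'
from h import *
np.set_printoptions(precision=4,suppress=True)
print(arm.observe())
ims=[save(c,c+"0") for c in("scene","side")]
save("wrist","wrist0")
cv2.imwrite("pics/both.png",cv2.resize(np.hstack(ims)[:,:,::-1],(800,300)))
zs=dict(dispenser=0,magazine=.04,lip=.032,stop=.037,objective_can=.04,white_jar=0,stain_bottle=0,small_beaker=0,tape_roll=0)
for c in("scene","side","wrist"):
  for n,z in zs.items():
    for r in arm.place_of(c,n)[:3]: print(c,n,np.round(r["point"],1),round(r["conf"],2),atz(c,r["point"],z))
E
```

```text
{'clock': 0.0, 'joints': array([ 1.0154,  0.4352,  0.025 ,  1.5741, -0.0116,  1.134 , -0.0751]), 'dq': array([-0.0029,  0.0006, -0.0008, -0.0006, -0.    , -0.0009, -0.0003]), 'joint_efforts': array([  0.0008, -66.7842,   0.9853, -31.4449,  -0.0605,   0.0431,
         0.0001]), 'position': array([ 0.2733, -0.5618,  0.4039]), 'ee_rot': array([-3.06  , -0.7048,  0.0008]), 'force': array([-0.0173, -0.541 ,  0.0675]), 'ft_torque': array([ 0.0014, -0.0231,  0.0274]), 'gripper_force': 0.0, 'width': 0.996744377662602}
scene dispenser [224.4 241. ] 0.92 [ 0.5325 -0.011  -0.    ]
scene dispenser [218.1 328.2] 0.8 [ 0.3535 -0.1259  0.    ]
scene magazine [223.8 335.9] 0.84 [ 0.3196 -0.0783  0.04  ]
scene lip [212.  237.3] 0.69 [ 0.5442 -0.0162  0.032 ]
scene lip [214.1 330.6] 0.64 [ 0.3443 -0.1101  0.032 ]
scene stop [194.3 319.7] 0.85 [ 0.3919 -0.1573  0.037 ]
scene stop [192.2 237.2] 0.63 [ 0.5754 -0.072   0.037 ]
scene objective_can [220.3 240.6] 0.6 [0.52  0.011 0.04 ]
scene objective_can [252.7 283.5] 0.56 [0.3899 0.0548 0.04  ]
scene white_jar [328.4 194.4] 0.69 [0.4771 0.2805 0.    ]
sce
[... 188 characters left out ...]
 tape_roll [221.8 241.4] 0.15 [ 0.5358 -0.0191  0.    ]
side dispenser [230.6 329.1] 0.55 [ 0.3567 -0.1091  0.    ]
side magazine [224.4 336.1] 0.91 [ 0.3252 -0.0841  0.04  ]
side magazine [223.3 257. ] 0.8 [0.5203 0.0146 0.04  ]
side lip [221.6 331.5] 0.81 [ 0.3493 -0.107   0.032 ]
side stop [209.  256.2] 0.84 [ 0.5752 -0.0647  0.037 ]
side objective_can [222.4 255.7] 0.73 [0.5265 0.0119 0.04  ]
side objective_can [249.  290.6] 0.59 [0.3712 0.0891 0.04  ]
side white_jar [289.2 210.3] 0.91 [0.4797 0.2786 0.    ]
side stain_bottle [201.4 273.8] 0.46 [ 0.598  -0.2013  0.    ]
side small_beaker [181.9 318.7] 0.52 [ 0.5413 -0.4167  0.    ]
side tape_roll [259.8 189.1] 0.35 [0.6076 0.2049 0.    ]
```

View pics/scene0.png

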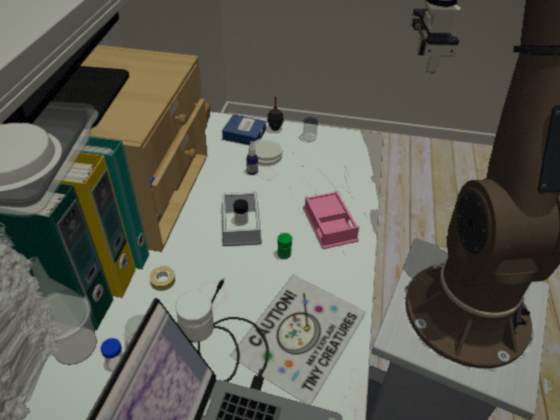

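View pics/side0.png

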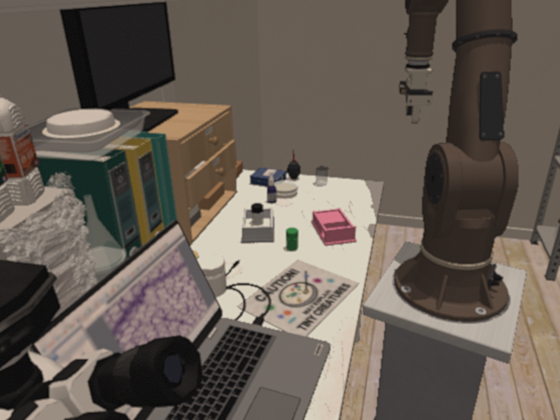

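Scene view: the grey dispenser is at about (224,241) with the black-capped canister on it at about (212,240). The green canister at (247,285) and the pink tray at (220,331) are look-alikes. The black-capped one standing on the white tiles in the grey dispenser fits the description. I'll confirm it in an enlarged crop.

```bash
cat >> h.py <<'E'
def togo(P,yaw=None):
    """shift in tool axes (and roll) to world TCP target P, tool-x yaw in deg"""
    s=arm.observe(); r=R.from_rotvec(s["ee_rot"]); m=r.as_matrix()
    y0=np.degrees(np.arctan2(m[1,0],m[0,0]))
    print("t",round(s["clock"],2),"pos",np.round(s["position"],4),"yaw",round(y0,2),"F",np.round(s["force"],2),"shift",np.round(m.T@(np.array(P)-s["position"]),4),
      "" if yaw is None else ("roll",round(-np.radians((yaw-y0+180)%360-180),4)))
E
python3 - <<'E'
from h import *
im=cv2.imread("pics/scene0.png")
cv2.imwrite("pics/crop0.png",cv2.resize(im[170:270,200:370],(765,450),interpolation=cv2.INTER_CUBIC))
togo([.49,-.06,.40],-56)
P=[(n,atz(c,r["point"],z)) for n,z in() for r in ()]
print(np.round(arm.get_calibration("wrist")["pose"],3))
E
```

```text
t 1.5 pos [ 0.2734 -0.562   0.4048] yaw 25.94 F [-0.14 -0.17  0.2 ] shift [ 0.4144 -0.3567  0.0047] ('roll', np.float64(1.4301))
[[ 0.437  0.869  0.233  0.337]
 [-0.9    0.422  0.113 -0.531]
 [-0.    -0.259  0.966  0.385]
 [ 0.     0.     0.     1.   ]]
```

View pics/crop0.png

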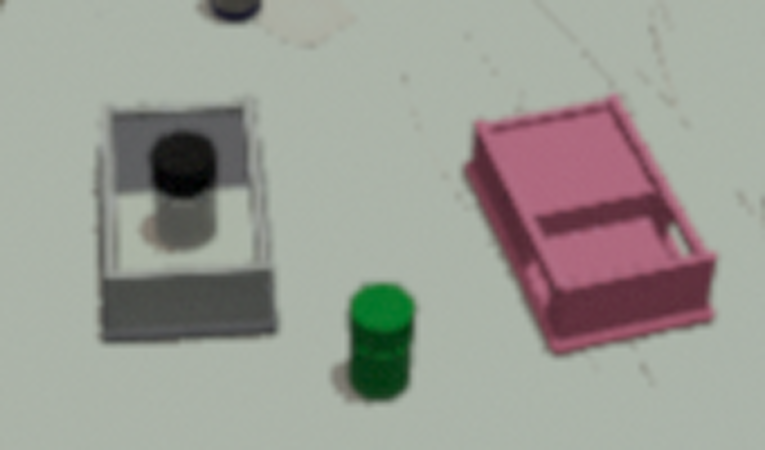

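The crop confirms it. At crop (185,190) the black-capped canister stands on white tiles in the grey dispenser, with the high rear wall nearest the camera. The green can at crop (381,340) and the pink tray at crop (595,220) are not meant. Moving above it.

```bash
python3 -m inch '.036 -.0295 0 0 .0918; .072 -.059 0 0 .0918; .108 -.0885 0 0 .0918; .144 -.118 0 0 .0918; .18 -.1475 0 0 .0918'
python3 -m inch '.036 -.0295 0 0 .0918; .072 -.059 0 0 .0918; .108 -.0885 0 0 .0918; .144 -.118 0 0 .0918; .18 -.1475 0 0 .0918'
python3 -m inch '.036 -.0295 0 0 .0918; .072 -.059 0 0 .0918; .108 -.0885 0 0 .0918; .11 -.09 0 0 .0918; .11 -.09 0 0 .0918'
python3 -m inch '0 0 0 -.15 .0918; 0 0 0 -.3 .0918; 0 0 0 -.45 .0918; 0 0 0 -.6 .0918; 0 0 0 -.7 .0918'
python3 -m inch '0 0 0 -.15 .0918; 0 0 0 -.3 .0918; 0 0 0 -.45 .0918; 0 0 0 -.6 .0918; 0 0 0 -.7 .0918'
python3 -m inch '0 0 0 -.15 .0918; 0 0 0 -.3 .0918; 0 0 0 -.31 .0918; 0 0 0 -.31 .0918; 0 0 0 -.31 .0918'
python3 - <<'E'
from h import *
togo([.53,-.01,.40],124); print(arm.observe()["joints"])
save("wrist","w1")
zs=dict(dispenser=0,magazine=.04,lip=.032,stop=.037,objective_can=.04,top_tile=.034)
for n,z in zs.items():
    for r in arm.place_of("wrist",n)[:2]: print(n,np.round(r["point"],1),round(r["conf"],2),np.round(atz("wrist",r["point"],z),4))
E
```

```text
clock: 2.0
position: [0.3712, -0.3489, 0.405]
ee_rot: [3.061, 0.705, 0.001]
force: [1.7, 0.2, 0.1]
width: 0.995
gripper_force: 0.0
clock: 2.5
position: [0.4685, -0.1375, 0.4051]
ee_rot: [3.061, 0.705, 0.001]
force: [0.9, -0.2, 0.0]
width: 0.999
gripper_force: 0.0
clock: 3.0
position: [0.5279, -0.0089, 0.4046]
ee_rot: [-3.06, -0.71, 0.0]
force: [0.0, -0.8, 0.2]
width: 0.997
gripper_force: 0.0
clock: 3.5
position: [0.5272, -0.0124, 0.4047]
ee_rot: [2.631, 1.716, -0.001]
force: [-0.6, -0.1, 0.5]
width: 0.999
gripper_force: 0.0
clock: 4.0
position: [0.5272, -0.0124, 0.4047]
ee_rot: [1.883, 2.514, -0.002]
force: [-0.1, -0.6, -0.4]
width: 1.002
gripper_force: 0.0
clock: 4.5
position: [0.5275, -0.011, 0.4047]
ee_rot: [1.483, 2.769, -0.001]
force: [0.6, -0.2, 0.4]
width: 1.003
gripper_force: 0.0
t 4.5 pos [ 0.5275 -0.011   0.4047] yaw 123.65 F [ 0.55 -0.23  0.36] shift [-0.0006  0.0026  0.0047] ('roll', np.float64(-0.006))
[ 0.38581107  0.34454529 -0.60608021  1.77153381  0.2188278   1.09331807
  0.29327099]
dispenser [187.8 280.1] 0.79 [ 0.5363 -0.0135  0.    ]
dispenser [164.  106.8] 0.7 [ 0.3441 -0.1063  0.    ]
magazine [140.6  79.7] 0.84 [ 0.3241 -0.0836  0.04  ]
lip [166.5  88.8] 0.9 [ 0.3408 -0.1071  0.032 ]
lip [193.6 279. ] 0.66 [ 0.5352 -0.0144  0.032 ]
stop [225.4 107. ] 0.86 [ 0.3898 -0.1558  0.037 ]
stop [244.5 276.4] 0.83 [ 0.5664 -0.0661  0.037 ]
objective_can [167.  279.3] 0.68 [0.5178 0.0121 0.04  ]
objective_can [ 95.4 198.8] 0.56 [0.4072 0.0272 0.04  ]
top_tile [163.3 283.2] 0.84 [0.5196 0.0173 0.034 ]
```

View pics/w1.png

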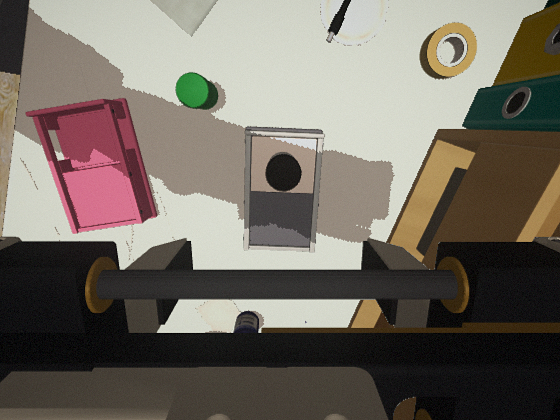

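```bash
python3 - <<'E'
from h import *
from scipy.optimize import least_squares
W=np.array([[.5363,-.0135],[.5352,-.0144],[.5664,-.0661],[.5190,.0140]]);D=np.array([0,-.003,.062,-.034])
f=lambda p:(W-np.c_[p[0]+D*np.cos(p[2]),p[1]+D*np.sin(p[2])]).ravel()
p=least_squares(f,[.535,-.013,-1]).x;print(p,np.degrees(p[2]),f(p).round(4))
im=cv2.imread("pics/w1.png")
x0,y0=230,110;S=5
cr=cv2.resize(im[y0:y0+115,x0:x0+110],None,fx=S,fy=S,interpolation=cv2.INTER_CUBIC)
def w(x,y,z): return [p[0]+x*np.cos(p[2])-y*np.sin(p[2]),p[1]+x*np.sin(p[2])+y*np.cos(p[2]),z]
def px(P): r,c=proj("wrist",P); return (int((c-x0+.5)*S),int((r-y0+.5)*S))
for a,b in [((-.065,.03575,.04),(.062,.03575,.04)),((-.065,-.03575,.04),(.062,-.03575,.04)),((-.004,-.035,.04),(-.004,.035,.04)),((-.07,-.035,.048),(-.07,.035,.048)),((.062,-.035,.037),(.062,.035,.037))]:
    cv2.line(cr,px(w(*a)),px(w(*b)),(0,0,255),1)
cv2.imwrite("pics/ov1.png",cr)
for s in arm.silhouettes("wrist","objective_can")[:2]:
    ys,xs=np.nonzero(s["region"]);print(s["conf"],xs.min(),xs.max(),ys.min(),ys.max())
# black cap
g=cv2.cvtColor(im,cv2.COLOR_BGR2GRAY); m=np.zeros_like(g);m[145:205,255:315]=(g[145:205,255:315]<35)*255
n,l,st,ce=cv2.connectedComponentsWithStats(m);k=1+np.argmax(st[1:,4]);print(st[k],ce[k],atz("wrist",(ce[k][1],ce[k][0]),.096))
E
```

```text
[ 0.53604284 -0.01462075 -1.03660488] -59.39308449927523 [ 0.0003  0.0011  0.0007 -0.0024 -0.0012  0.0019  0.0003 -0.0006]
0.71 265 300 152 190
0.71 176 217 73 110
[266 154  35  37 977] [283.         172.14636643] [0.51875172 0.0159834  0.096     ]
```

View pics/ov1.png

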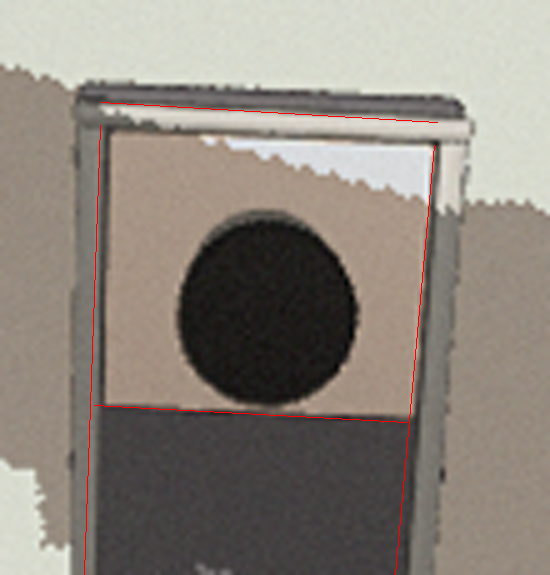

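```bash
python3 - <<'E'
from h import *
togo([.519,.0158,.237],121.5)
E
```

```text
t 4.9 pos [ 0.5276 -0.0101  0.4047] yaw 123.9 F [ 0.02 -0.29  0.06] shift [0.0263 0.0073 0.1677] ('roll', np.float64(0.0419))
```

```bash
python3 -m inch '.0263 .0073 0 .042 .0918; .0263 .0073 .04 .042 .0918; .0263 .0073 .08 .042 .0918; .0263 .0073 .12 .042 .0918; .0263 .0073 .14 .042 .0918' 12
python3 - <<'E'
from h import *
togo([.519,.0158,.237],121.5)
E
```

```text
clock: 5.4
position: [0.518, 0.0154, 0.2618]
ee_rot: [-1.533, -2.739, 0.003]
force: [0.2, 0.1, 0.4]
width: 0.994
gripper_force: 0.0
t 5.4 pos [0.518  0.0154 0.2618] yaw 121.51 F [0.19 0.14 0.45] shift [-0.0003  0.0012  0.0248] ('roll', np.float64(0.0002))
```

```bash
python3 -m inch '0 .001 .015 0 .0918; 0 .001 .0265 0 .0918; 0 .001 .0265 0 .0918; 0 .001 .0265 0 .06; 0 .001 .0265 0 .05' 12
python3 - <<'E'
from h import *
togo([.519,.0158,.237],121.5)
im=arm.get_image("wrist");cv2.imwrite("pics/w2.png",im[:,:,::-1])
E
python3 -m inch '0 0 0 0 .042; 0 0 0 0 .036; 0 0 0 0 .030; 0 0 0 0 .030; 0 0 0 0 .030' 12
```

```text
clock: 5.9
position: [0.5203, 0.0163, 0.2391]
ee_rot: [1.534, 2.74, 0.001]
force: [0.4, 0.2, 0.2]
width: 0.876
gripper_force: 0.0
t 5.9 pos [0.5203 0.0163 0.2391] yaw 121.5 F [0.39 0.24 0.21] shift [ 0.0003 -0.0013  0.0021] ('roll', np.float64(0.0))
clock: 6.45
position: [0.5199, 0.0162, 0.2382]
ee_rot: [1.535, 2.741, -0.0]
force: [0.1, 0.3, 0.6]
width: 0.393
gripper_force: 0.2
```

View pics/w2.png

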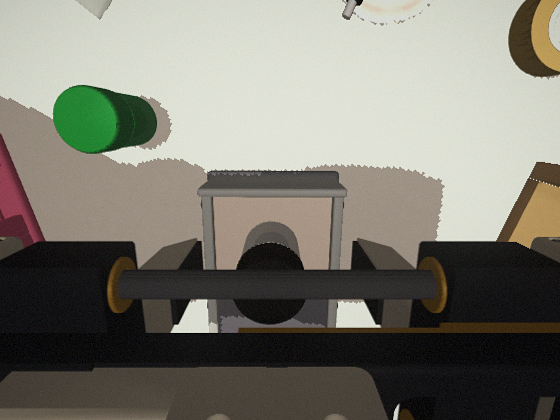

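Wrist view: the black cap at (283,270) sits between the two fingers, and the fingers have nearly closed on it. I'll finish the grip and lift.

```bash
python3 -m inch '0 0 0 0 .028; 0 0 0 0 .028; 0 0 0 0 .028; 0 0 0 0 .028' 12
python3 -m inch '0 0 -.01 0 .028; 0 0 -.04 0 .028; 0 0 -.08 0 .028; 0 0 -.09 0 .028; 0 0 -.09 0 .028'
python3 - <<'E'
from h import *
togo([.47,-.30,.32],121.5)
save("wrist","w3")
E
```

```text
clock: 6.85
position: [0.5199, 0.0162, 0.2382]
ee_rot: [-1.535, -2.741, 0.0]
force: [-0.0, -0.5, 0.1]
width: 0.363
gripper_force: 12.0
clock: 7.35
position: [0.5205, 0.0164, 0.3304]
ee_rot: [1.533, 2.738, 0.003]
force: [-0.1, 0.1, -1.1]
width: 0.361
gripper_force: 12.0
t 7.35 pos [0.5205 0.0164 0.3304] yaw 121.5 F [-0.15  0.14 -1.11] shift [-0.2434 -0.2084  0.0102] ('roll', np.float64(-0.0001))
```

```bash
python3 -m inch '-.03 -.026 0 0 .028; -.06 -.052 0 0 .028; -.09 -.078 0 0 .028; -.12 -.104 0 0 .028; -.15 -.13 0 0 .028'
python3 -m inch '-.03 -.026 0 0 .028; -.06 -.052 0 0 .028; -.09 -.078 0 0 .028; -.093 -.079 .04 0 .028; -.093 -.079 .08 0 .028'
python3 -m inch '0 0 0 0 .028; 0 0 .03 0 .028; 0 0 .04 0 .028; 0 0 .04 0 .028'
python3 - <<'E'
from h import *
togo([.47,-.30,.197],121.5)
E
```

```text
clock: 7.9
position: [0.4863, -0.1812, 0.3266]
ee_rot: [-1.533, -2.739, 0.001]
force: [0.7, -0.0, -2.1]
width: 0.369
gripper_force: 12.0
clock: 8.4
position: [0.4678, -0.3023, 0.2463]
ee_rot: [1.54, 2.738, -0.001]
force: [0.6, 0.1, -1.8]
width: 0.363
gripper_force: 12.0
clock: 8.8
position: [0.4684, -0.2997, 0.2076]
ee_rot: [-1.532, -2.739, 0.0]
force: [0.2, -0.6, 0.3]
width: 0.364
gripper_force: 12.0
t 8.8 pos [ 0.4684 -0.2997  0.2076] yaw 121.55 F [ 0.18 -0.55  0.29] shift [-0.0012  0.0012  0.0106] ('roll', np.float64(0.0009))
```

```bash
python3 -m inch '0 0 .005 0 .028; 0 0 .007 0 .028; 0 0 .008 0 .028; 0 0 .009 0 .028; 0 0 .009 0 .028'
python3 -m inch '0 0 .0005 0 .028; 0 0 .0005 0 .028'; python3 -c "
from h import *
save('wrist','w4');togo([.47,-.3,.1982])"
```

```text
clock: 9.3
position: [0.4687, -0.3003, 0.1995]
ee_rot: [1.535, 2.741, -0.0]
force: [0.0, 0.6, -1.1]
width: 0.361
gripper_force: 12.0
clock: 9.5
position: [0.4687, -0.3002, 0.1988]
ee_rot: [1.535, 2.741, -0.0]
force: [-0.1, -0.1, -1.1]
width: 0.366
gripper_force: 12.0
t 9.55 pos [ 0.4687 -0.3002  0.1988] yaw 121.51 F [-0.03  0.15 -0.32] shift [-0.0005  0.0012  0.0006]
```

```bash
python3 -m inch '0 0 .0005 0 .028; 0 0 .001 0 .028; 0 0 .0012 0 .028; 0 0 .0012 0 .028'
python3 -m inch '0 0 0 0 .036; 0 0 0 0 .042; 0 0 0 0 .06; 0 0 0 0 .08; 0 0 0 0 .0918'
python3 -m inch '0 0 0 0 .0918; 0 0 0 0 .0918; 0 0 0 0 .0918; 0 0 -.03 0 .0918; 0 0 -.07 0 .0918'
python3 -m inch '0 0 -.04 0 .0918; 0 0 -.08 0 .0918; 0 0 -.1 0 .0918; 0 0 -.1 0 .0918'
python3 - <<'E'
from h import *
save("wrist","w5");a=arm.place_of("wrist","objective_can")[:2]
for r in a: print(r["point"],r["conf"],atz("wrist",r["point"],0))
c=save("scene","s5")
for r in arm.place_of("scene","objective_can")[:3]: print(r["point"],r["conf"],atz("scene",r["point"],0))
togo([.5197,.0153,.37],121.5)
im=cv2.imread("pics/w5.png");s=c[:,:,::-1][100:310,180:390]
cv2.imwrite("pics/p5.png",np.hstack([cv2.resize(im,(400,300)),cv2.resize(s,(300,300))]))
E
```

```text
clock: 9.95
position: [0.4688, -0.3004, 0.198]
ee_rot: [1.535, 2.741, -0.001]
force: [-1.9, 0.2, 5.4]
width: 0.362
gripper_force: 12.0
clock: 10.45
position: [0.4687, -0.3002, 0.1975]
ee_rot: [-1.535, -2.741, -0.0]
force: [0.8, 0.2, 0.3]
width: 0.67
gripper_force: 0.0
clock: 10.95
position: [0.4679, -0.2999, 0.2666]
ee_rot: [-1.532, -2.738, -0.0]
force: [-0.1, -0.8, -0.2]
width: 0.996
gripper_force: 0.0
clock: 11.35
position: [0.4696, -0.3003, 0.3709]
ee_rot: [1.532, 2.736, -0.001]
force: [0.2, 0.7, -0.9]
width: 0.997
gripper_force: 0.0
[187.6, 271.2] 0.59 [ 0.46419865 -0.30245672  0.        ]
[252.8, 282.2] 0.61 [0.40604973 0.02491136 0.        ]
[160.2, 315.8] 0.57 [ 0.46699157 -0.3197202   0.        ]
t 11.55 pos [ 0.4682 -0.3002  0.3663] yaw 121.5 F [-0.92 -0.09 -0.73] shift [ 0.2421  0.2087 -0.0035] ('roll', np.float64(0.0001))
```

View pics/p5.png

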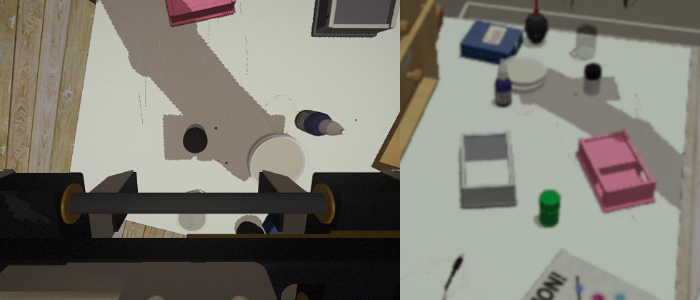

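Scene: the canister stands upright, at scene crop (593,72) and wrist (195,138), and all four tiles are in the dispenser. Going back with the fingers closed.

```bash
python3 -m inch '.03 .026 0 0 0; .06 .052 0 0 0; .09 .078 0 0 0; .12 .104 0 0 0; .15 .13 0 0 0' 10
python3 -m inch '.02 .017 -.01 0 0; .04 .034 -.02 0 0; .05 .05 -.03 0 0; .05 .077 -.03 0 0; .05 .077 -.03 0 0'
python3 - <<'E'
from h import *
togo([.527,.0282,.24],121.5)
im=save("wrist","w6")
for n,z in dict(magazine=.04,lip=.032,stop=.037,top_tile=.034,dispenser=0).items():
    for r in arm.place_of("wrist",n)[:2]: print(n,np.round(r["point"],1),round(r["conf"],2),np.round(atz("wrist",r["point"],z),4))
p=[.5374,-.0137,np.radians(-58.5)]
r0,c0=map(int,proj("wrist",[p[0],p[1],.04]));x0,y0=c0-60,r0-75;S=4
cr=cv2.resize(im[y0:y0+150,x0:x0+130,::-1],None,fx=S,fy=S,interpolation=cv2.INTER_CUBIC)
def w(x,y,z): return [p[0]+x*np.cos(p[2])-y*np.sin(p[2]),p[1]+x*np.sin(p[2])+y*np.cos(p[2]),z]
def px(P): r,c=proj("wrist",P); return (int((c-x0+.5)*S),int((r-y0+.5)*S))
for a,b in [((-.065,.03575,.04),(.062,.03575,.04)),((-.065,-.03575,.04),(.062,-.03575,.04)),((-.004,-.035,.04),(-.004,.035,.04)),((-.07,-.035,.048),(-.07,.035,.048)),((.062,-.035,.037),(.062,.035,.037))]:
    cv2.line(cr,px(w(*a)),px(w(*b)),(0,0,255),1)
cv2.imwrite("pics/ov6.png",cr); print(w(-.048,0,.04))
E
```

```text
clock: 12.05
position: [0.5008, -0.1029, 0.3662]
ee_rot: [-1.534, -2.739, 0.001]
force: [0.5, 0.1, 0.1]
width: 0.611
gripper_force: 0.0
clock: 12.55
position: [0.5422, -0.0193, 0.3966]
ee_rot: [-1.53, -2.743, -0.003]
force: [-1.2, 0.0, 1.1]
width: 0.178
gripper_force: 0.0
t 12.55 pos [ 0.5422 -0.0193  0.3966] yaw 121.69 F [-1.18  0.02  1.07] shift [0.0481 0.0119 0.1567] ('roll', np.float64(0.0032))
magazine [131.3  62.4] 0.6 [ 0.3184 -0.0839  0.04  ]
magazine [182.4 271.5] 0.6 [ 0.5315 -0.0162  0.04  ]
lip [164.3  76. ] 0.72 [ 0.3392 -0.1127  0.032 ]
lip [180.5 271.6] 0.67 [ 0.5308 -0.0163  0.032 ]
stop [221.5  97.1] 0.7 [ 0.3864 -0.159   0.037 ]
stop [236.7 274.3] 0.68 [ 0.5668 -0.07    0.037 ]
top_tile [152.5 276.7] 0.63 [0.5198 0.0124 0.034 ]
top_tile [182.1 272.5] 0.57 [ 0.5326 -0.0176  0.034 ]
dispenser [177.6 274.6] 0.84 [ 0.535  -0.0171  0.    ]
dispenser [160.   96.1] 0.73 [ 0.3425 -0.1099 -0.    ]
[np.float64(0.5123200688936345), np.float64(0.027226727888996428), 0.04]
```

View pics/ov6.png

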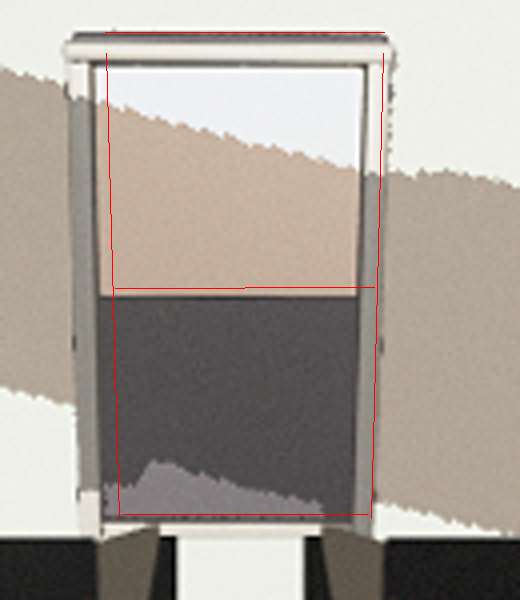

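The overlay is off by about 4 mm, because the arm was still settling when the calibration was read. I'll measure again now that it is still.

```bash
python3 - <<'E'
from h import *
togo([.527,.0282,.24],121.5)
im=save("wrist","w7"); togo([.527,.0282,.24],121.5)
p=[.5374,-.0137,np.radians(-58.5)]
# tile boundary: bright tile region edges near predicted; threshold tile vs frame
r0,c0=map(int,proj("wrist",[.5197,.0153,.04])); g=im.mean(2)
def w(x,y,z): return [p[0]+x*np.cos(p[2])-y*np.sin(p[2]),p[1]+x*np.sin(p[2])+y*np.cos(p[2]),z]
def inv(q): d=q[:2]-np.array(p[:2]); c,s=np.cos(p[2]),np.sin(p[2]); return np.array([c*d[0]+s*d[1],-s*d[0]+c*d[1]])*1000
# front edge (dark bed after tile), rail edges (strongest gradient) in several columns/rows
for dc in(-20,-10,0,10,20):
    col=g[r0:r0+50,c0+dc]; k=np.argmin(np.diff(col)); print("front",inv(atz("wrist",(r0+k+.5,c0+dc),.04)).round(1),"expect x -4")
for dr in(-12,-6,0,6,12):
    row=g[r0+dr,:]; d=np.abs(np.diff(row)); L=c0-45+np.argmax(d[c0-45:c0-20]);Rr=c0+20+np.argmax(d[c0+20:c0+45])
    print("rails",[inv(atz("wrist",(r0+dr,k+.5),.04)).round(1) for k in(L,Rr)])
E
```

```text
t 12.85 pos [ 0.5401 -0.0223  0.397 ] yaw 121.45 F [ 1.37 -0.2  -1.5 ] shift [0.0499 0.0153 0.157 ] ('roll', np.float64(-0.0008))
t 12.9 pos [ 0.5402 -0.0222  0.3972] yaw 121.45 F [ 0.07 -0.57 -0.26] shift [0.0499 0.0152 0.1572] ('roll', np.float64(-0.0008))
front [ -3.9 -22.3] expect x -4
front [ -3.9 -11.5] expect x -4
front [-3.9 -0.7] expect x -4
front [-3.9 10.2] expect x -4
front [-3.9 21. ] expect x -4
rails [array([-46.8, -34.6]), array([-46.7,  36.5])]
rails [array([-40.6, -34.8]), array([-40.5,  34.6])]
rails [array([-34.4, -35. ]), array([-34.3,  34.8])]
rails [array([-28.1, -36.2]), array([-28. ,  34.9])]
rails [array([-21.7, -34.3]), array([-21.6,  36.2])]
```

```bash
python3 - <<'E'
from h import *
togo([.5123,.0272,.230],121.5)
E
```

```text
t 12.9 pos [ 0.5402 -0.0222  0.3972] yaw 121.45 F [ 0.07 -0.57 -0.26] shift [0.0567 0.0021 0.1672] ('roll', np.float64(-0.0008))
```

```bash
python3 -m inch '.04 .002 0 0 0; .0565 .002 .03 0 0; .0565 .002 .08 0 0; .0565 .002 .12 0 0; .0565 .002 .15 0 0' 10
python3 -m inch '0 0 .01 0 0; 0 0 .015 0 0; 0 0 .015 0 0; 0 0 .015 0 0; 0 0 .015 0 0'
python3 - <<'E'
from h import *
togo([.5123,.0272,.218],121.5); togo([.5123,.0272,.218],121.5)
E
```

```text
clock: 13.4
position: [0.5118, 0.0271, 0.2454]
ee_rot: [-1.535, -2.74, 0.002]
force: [0.5, 0.1, -0.1]
width: 0.003
gripper_force: 0.0
clock: 13.9
position: [0.5134, 0.0277, 0.2338]
ee_rot: [1.534, 2.739, 0.002]
force: [0.6, -0.9, -0.3]
width: 0.006
gripper_force: 0.0
t 13.9 pos [0.5134 0.0277 0.2338] yaw 121.49 F [ 0.64 -0.87 -0.3 ] shift [ 0.0001 -0.0012  0.0158] ('roll', np.float64(-0.0001))
t 13.9 pos [0.5134 0.0277 0.2338] yaw 121.49 F [ 0.64 -0.87 -0.3 ] shift [ 0.0001 -0.0012  0.0158] ('roll', np.float64(-0.0001))
```

```bash
python3 -m inch '0 0 .006 0 0; 0 0 .011 0 0; 0 0 .0125 0 0; 0 0 .0125 0 0; 0 0 .0125 0 0'
python3 -m inch '0 0 .0005 0 0; 0 0 .001 0 0; 0 0 .001 0 0; 0 0 .001 0 0'
python3 -m inch '0 0 .0005 0 0; 0 0 .001 0 0; 0 0 .001 0 0; 0 0 .001 0 0'
```

```text
clock: 14.4
position: [0.5128, 0.0277, 0.2199]
ee_rot: [-1.535, -2.741, 0.0]
force: [0.5, -0.3, -0.1]
width: 0.003
gripper_force: 0.0
clock: 14.8
position: [0.5128, 0.0277, 0.219]
ee_rot: [1.535, 2.741, -0.0]
force: [-0.8, 0.0, -0.4]
width: 0.005
gripper_force: 0.0
clock: 15.2
position: [0.5129, 0.0277, 0.2182]
ee_rot: [1.535, 2.741, 0.0]
force: [-0.5, 0.3, 3.4]
width: 0.006
gripper_force: 1.6
```

```bash
python3 -m inch '0 0 .0003 0 0; 0 0 .0003 0 0'; python3 -m inch '0 0 0 0 0';python3 -m inch '0 0 0 0 0'
```

```text
clock: 15.4
position: [0.5129, 0.0277, 0.2178]
ee_rot: [1.535, 2.741, 0.0]
force: [-0.9, -0.7, 5.0]
width: 0.002
gripper_force: 2.1
clock: 15.5
position: [0.5129, 0.0277, 0.2178]
ee_rot: [1.535, 2.741, 0.0]
force: [-1.9, -0.1, 5.0]
width: 0.002
gripper_force: 2.1
clock: 15.6
position: [0.5129, 0.0277, 0.2178]
ee_rot: [1.535, 2.741, 0.0]
force: [-0.7, -0.7, 5.2]
width: 0.003
gripper_force: 2.2
```

```bash
python3 -m inch '-.002 0 0 0 0; -.004 0 0 0 0; -.007 0 0 0 0; -.01 0 0 0 0; -.01 0 0 0 0'
python3 - <<'E'
from h import *
im=save("wrist","w8"); p=[.5374,-.0137,np.radians(-58.5)]
print(arm.observe()["force"])
def inv(q): d=q[:2]-np.array(p[:2]); c,s=np.cos(p[2]),np.sin(p[2]); return np.array([c*d[0]+s*d[1],-s*d[0]+c*d[1]])*1000
print("tcp",inv(arm.observe()["position"]))
cv2.imwrite("pics/w8c.png",im[150:,100:460,::-1])
E
```

```text
clock: 16.1
position: [0.5185, 0.0186, 0.2178]
ee_rot: [1.536, 2.74, 0.0]
force: [0.4, -0.0, 4.0]
width: 0.004
gripper_force: 2.3
[0.20523527 0.09846807 5.41355957]
tcp [-37.45423478   0.72072166]
```

View pics/w8c.png

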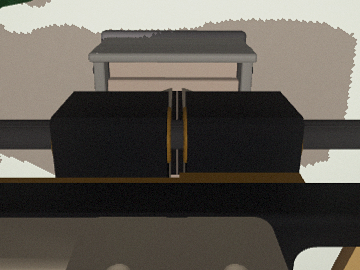

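The crop shows a thin line across the white at crop (175,78), probably the top tile's rear edge ahead of the rear wall. I'll measure it.

```bash
cat >> h.py <<'E'
p=[.5374,-.0137,np.radians(-58.5)]
def w(x,y,z): return [p[0]+x*np.cos(p[2])-y*np.sin(p[2]),p[1]+x*np.sin(p[2])+y*np.cos(p[2]),z]
def inv(q): d=q[:2]-np.array(p[:2]); c,s=np.cos(p[2]),np.sin(p[2]); return np.array([c*d[0]+s*d[1],-s*d[0]+c*d[1]])*1000
def edges(im,lo,hi):
    "row-gradient extrema along dispenser x (mm) at z .039, on 3 lines y"
    g=im.mean(2)
    xs=np.arange(lo,hi,.5)
    prof=np.mean([[cv2.getRectSubPix(g.astype(np.float32),(1,1),tuple(proj("wrist",w(x/1000,y,.039))[::-1]))[0,0] for x in xs] for y in(-.025,-.015,.015,.025)],0)
    return xs,prof
E
python3 - <<'E'
from h import *
im=cv2.imread("pics/w8.png"); xs,pr=edges(im,-66,-40)
print(list(zip(xs[::1],pr.round().astype(int))))
E
```

```text
[(np.float64(-66.0), np.int64(124)), (np.float64(-65.5), np.int64(130)), (np.float64(-65.0), np.int64(128)), (np.float64(-64.5), np.int64(126)), (np.float64(-64.0), np.int64(124)), (np.float64(-63.5), np.int64(117)), (np.float64(-63.0), np.int64(108)), (np.float64(-62.5), np.int64(122)), (np.float64(-62.0), np.int64(148)), (np.float64(-61.5), np.int64(154)), (np.float64(-61.0), np.int64(152)), (np.float64(-60.5), np.int64(150)), (np.float64(-60.0), np.int64(151)), (np.float64(-59.5), np.int64(152)), (np.float64(-59.0), np.int64(152)), (np.float64(-58.5), np.int64(152)), (np.float64(-58.0), np.int64(152)), (np.float64(-57.5), np.int64(152)), (np.float64(-57.0), np.int64(151)), (np.float64(-56.5), np.int64(152)), (np.float64(-56.0), np.int64(151)), (np.float64(-55.5), np.int64(152)), (np.float64(-55.0), np.int64(151)), (np.float64(-54.5), np.int64(133)), (np.float64(-54.0), np.int64(100)), (np.float64(-53.5), np.int64(88)), (np.float64(-53.0), np.int64(95)), (np.float64(-52.5), np.int64(127)), (np.float64(-52.0), np.int64(141)), (np.float64(-51.5), np.int64(150)), (np.float64(-51.0), np.int64(151)), (np.float64(-50.5), np.int64(150)), (np.float64(-50.0), np.int64(150)), (np.float64(-49.5), np.int64(150)), (np.float64(-49.0), np.int64(149)), (np.float64(-48.5), np.int64(149)), (np.float64(-48.0), np.int64(148)), (np.float64(-47.5), np.int64(150)), (np.float64(-47.0), np.int64(149)), (np.float64(-46.5), np.int64(110)), (np.float64(-46.0), np.int64(50)), (np.float64(-45.5), np.int64(17)), (np.float64(-45.0), np.int64(21)), (np.float64(-44.5), np.int64(22)), (np.float64(-44.0), np.int64(21)), (np.float64(-43.5), np.int64(20)), (np.float64(-43.0), np.int64(19)), (np.float64(-42.5), np.int64(20)), (np.float64(-42.0), np.int64(21)), (np.float64(-41.5), np.int64(23)), (np.float64(-41.0), np.int64(18)), (np.float64(-40.5), np.int64(19))]
```

The rear edge is at -53.5 mm, so the tile has moved with the finger without slipping and is past the lip. Continuing.

```bash
python3 -m inch '-.003 0 0 0 0; -.006 0 0 0 0; -.009 0 0 0 0; -.012 0 0 0 0; -.015 0 0 0 0'
python3 -m inch '-.003 0 0 0 0; -.006 0 0 0 0; -.009 0 0 0 0; -.012 0 0 0 0; -.012 0 0 0 0'
python3 - <<'E'
from h import *
im=save("wrist","w9");im=cv2.imread("pics/w9.png")
print("tcp",inv(arm.observe()["position"]),arm.observe()["force"])
xs,pr=edges(im,-60,0);print([(x,int(v)) for x,v in zip(xs,pr) if v<135])
E
```

```text
clock: 16.65
position: [0.526, 0.0061, 0.2177]
ee_rot: [-1.535, -2.741, 0.0]
force: [-1.4, 2.3, 4.4]
width: 0.006
gripper_force: 2.3
clock: 17.15
position: [0.5325, -0.0045, 0.2177]
ee_rot: [1.536, 2.74, -0.0]
force: [0.4, -0.6, 4.7]
width: 0.007
gripper_force: 2.3
tcp [-10.47326285   0.61400095] [-0.25839992 -0.54492253  4.70997887]
[(np.float64(-27.5), 130), (np.float64(-27.0), 99), (np.float64(-26.5), 85), (np.float64(-26.0), 95), (np.float64(-25.5), 124), (np.float64(-19.5), 104), (np.float64(-19.0), 48), (np.float64(-18.5), 20), (np.float64(-18.0), 22), (np.float64(-17.5), 22), (np.float64(-17.0), 23), (np.float64(-16.5), 21), (np.float64(-16.0), 21), (np.float64(-15.5), 22), (np.float64(-15.0), 22), (np.float64(-14.5), 21), (np.float64(-14.0), 19), (np.float64(-13.5), 18), (np.float64(-13.0), 21), (np.float64(-12.5), 20), (np.float64(-12.0), 19), (np.float64(-11.5), 19), (np.float64(-11.0), 21), (np.float64(-10.5), 20), (np.float64(-10.0), 20), (np.float64(-9.5), 18), (np.float64(-9.0), 18), (np.float64(-8.5), 18), (np.float64(-8.0), 19), (np.float64(-7.5), 19), (np.float64(-7.0), 17), (np.float64(-6.5), 17), (np.float64(-6.0), 17), (np.float64(-5.5), 17), (np.float64(-5.0), 17), (np.float64(-4.5), 16), (np.float64(-4.0), 16), (np.float64(-3.5), 21), (np.float64(-3.0), 23), (np.float64(-2.5), 22), (np.float64(-2.0), 20), (np.float64(-1.5), 19), (np.float64(-1.0), 21), (np.float64(-0.5), 21)]
```

```bash
python3 -m inch '-.003 0 0 0 0; -.006 0 0 0 0; -.008 0 0 0 0; -.008 0 0 0 0'
python3 -m inch '-.002 0 0 0 0; -.004 0 0 0 0; -.004 0 0 0 0'
python3 - <<'E'
from h import *
im=save("wrist","w10");im=cv2.imread("pics/w10.png")
print("tcp",inv(arm.observe()["position"]),arm.observe()["force"])
xs,pr=edges(im,-40,0);print([(x,int(v)) for x,v in zip(xs,pr) if 25<v<135])
E
```

```text
clock: 17.6
position: [0.5365, -0.011, 0.2177]
ee_rot: [1.535, 2.741, -0.0]
force: [-0.3, 0.8, 4.6]
width: 0.005
gripper_force: 2.2
clock: 17.9
position: [0.5386, -0.0144, 0.2177]
ee_rot: [1.535, 2.741, -0.0]
force: [-0.1, 1.9, 4.2]
width: 0.007
gripper_force: 2.1
tcp [1.13581198 0.67833265] [-0.90514076  1.790517    4.13959793]
[(np.float64(-16.0), 125), (np.float64(-15.5), 98), (np.float64(-15.0), 87), (np.float64(-14.5), 95), (np.float64(-14.0), 120), (np.float64(-8.0), 105), (np.float64(-7.5), 50)]
```

```bash
python3 -m inch '-.002 0 0 0 0; -.004 0 0 0 0; -.004 0 0 0 0'
python3 -m inch '-.002 0 0 0 0; -.004 0 0 0 0; -.004 0 0 0 0'
python3 - <<'E'
from h import *
im=save("wrist","w11");im=cv2.imread("pics/w11.png")
print("tcp",inv(arm.observe()["position"]),arm.observe()["force"])
xs,pr=edges(im,-30,10);print([(x,int(v)) for x,v in zip(xs,pr) if 25<v<135])
E
```

```text
clock: 18.25
position: [0.5407, -0.0178, 0.2177]
ee_rot: [1.535, 2.741, -0.0]
force: [-0.3, 0.7, 4.1]
width: 0.003
gripper_force: 2.1
clock: 18.55
position: [0.5428, -0.0212, 0.2177]
ee_rot: [1.535, 2.741, -0.0]
force: [-0.5, 0.9, 4.3]
width: 0.007
gripper_force: 2.1
tcp [9.24109826 0.66463297] [0.34975507 0.80723639 3.7402741 ]
[(np.float64(-8.0), 133), (np.float64(-7.5), 99), (np.float64(-7.0), 87), (np.float64(-6.5), 91), (np.float64(-6.0), 111), (np.float64(-5.5), 130), (np.float64(0.0), 120), (np.float64(0.5), 59)]
```

```bash
python3 -m inch '-.002 0 0 0 0; -.003 0 0 0 0; -.003 0 0 0 0'
python3 -m inch '-.001 0 0 0 0; -.002 0 0 0 0; -.002 0 0 0 0'
```

```text
clock: 18.9
position: [0.5442, -0.0239, 0.2175]
ee_rot: [-1.535, -2.741, 0.001]
force: [-0.8, 0.5, -0.9]
width: 0.007
gripper_force: 0.0
clock: 19.2
position: [0.5453, -0.0255, 0.2176]
ee_rot: [-1.535, -2.741, 0.0]
force: [-0.4, -0.7, 0.5]
width: 0.006
gripper_force: 0.0
```

The tile has dropped on to the bed. Following it down gently.

```bash
python3 -m inch '0 0 .0005 0 0; 0 0 .001 0 0; 0 0 .0012 0 0; 0 0 .0012 0 0'
python3 -m inch '0 0 .0003 0 0; 0 0 .0003 0 0'
python3 - <<'E'
from h import *
im=save("wrist","w12");im=cv2.imread("pics/w12.png")
print("tcp",inv(arm.observe()["position"]),arm.observe()["force"])
xs,pr=edges(im,-15,12);print([(x,int(v)) for x,v in zip(xs,pr)])
E
```

```text
clock: 19.6
position: [0.5452, -0.0251, 0.2165]
ee_rot: [-1.535, -2.741, 0.0]
force: [-0.3, -0.1, 0.1]
width: 0.007
gripper_force: 0.0
clock: 19.8
position: [0.5453, -0.0251, 0.2164]
ee_rot: [1.535, 2.741, -0.0]
force: [-1.0, -0.4, 2.9]
width: 0.005
gripper_force: 1.6
tcp [13.82140985  0.71333145] [-1.02592113 -0.18790939  3.57467721]
[(np.float64(-15.0), 148), (np.float64(-14.5), 148), (np.float64(-14.0), 147), (np.float64(-13.5), 147), (np.float64(-13.0), 148), (np.float64(-12.5), 147), (np.float64(-12.0), 147), (np.float64(-11.5), 147), (np.float64(-11.0), 145), (np.float64(-10.5), 147), (np.float64(-10.0), 146), (np.float64(-9.5), 146), (np.float64(-9.0), 144), (np.float64(-8.5), 145), (np.float64(-8.0), 145), (np.float64(-7.5), 145), (np.float64(-7.0), 146), (np.float64(-6.5), 146), (np.float64(-6.0), 133), (np.float64(-5.5), 97), (np.float64(-5.0), 57), (np.float64(-4.5), 85), (np.float64(-4.0), 89), (np.float64(-3.5), 110), (np.float64(-3.0), 131), (np.float64(-2.5), 143), (np.float64(-2.0), 145), (np.float64(-1.5), 144), (np.float64(-1.0), 144), (np.float64(-0.5), 144), (np.float64(0.0), 143), (np.float64(0.5), 145), (np.float64(1.0), 145), (np.float64(1.5), 145), (np.float64(2.0), 143), (np.float64(2.5), 144), (np.float64(3.0), 145), (np.float64(3.5), 144), (np.float64(4.0), 128), (np.float64(4.5), 63), (np.float64(5.0), 19), (np.float64(5.5), 19), (np.float64(6.0), 19), (np.float64(6.5), 20), (np.float64(7.0), 21), (np.float64(7.5), 21), (np.float64(8.0), 21), (np.float64(8.5), 18), (np.float64(9.0), 18), (np.float64(9.5), 19), (np.float64(10.0), 19), (np.float64(10.5), 18), (np.float64(11.0), 18), (np.float64(11.5), 19)]
```

```bash
python3 -m inch '-.001 0 0 0 0; -.002 0 0 0 0; -.003 0 0 0 0'
python3 -m inch '-.001 0 0 0 0; -.002 0 0 0 0; -.002 0 0 0 0'
python3 - <<'E'
from h import *
im=save("wrist","w13");im=cv2.imread("pics/w13.png")
print("tcp",inv(arm.observe()["position"]),arm.observe()["force"])
xs,pr=edges(im,-8,15);print([(x,int(v)) for x,v in zip(xs,pr) if 25<v<135])
E
```

```text
clock: 20.15
position: [0.547, -0.0275, 0.2164]
ee_rot: [1.534, 2.741, 0.001]
force: [-0.9, 1.6, 4.6]
width: 0.005
gripper_force: 2.2
clock: 20.45
position: [0.5481, -0.0295, 0.2164]
ee_rot: [1.535, 2.741, 0.001]
force: [-0.9, 1.2, 5.2]
width: 0.005
gripper_force: 2.5
tcp [18.97811719  0.90342249] [-1.09819534  1.6726943   5.46953582]
[(np.float64(-5.5), 122), (np.float64(-5.0), 68), (np.float64(-4.5), 50), (np.float64(-4.0), 60), (np.float64(-3.5), 63), (np.float64(-3.0), 66), (np.float64(-2.5), 68), (np.float64(-2.0), 66), (np.float64(-1.5), 66), (np.float64(-1.0), 65), (np.float64(-0.5), 68), (np.float64(0.0), 73), (np.float64(0.5), 81), (np.float64(1.0), 88), (np.float64(1.5), 105), (np.float64(2.0), 127), (np.float64(9.5), 86), (np.float64(10.0), 35)]
```

```bash
python3 -m inch '-.001 0 0 0 0; -.002 0 0 0 0; -.002 0 0 0 0'
python3 -m inch '-.001 0 0 0 0; -.002 0 0 0 0; -.002 0 0 0 0'
python3 - <<'E'
from h import *
im=save("wrist","w14");im=cv2.imread("pics/w14.png")
print("tcp",inv(arm.observe()["position"]),arm.observe()["force"])
xs,pr=edges(im,-8,18);print([(x,int(v)) for x,v in zip(xs,pr) if 25<v<135])
E
```

```text
clock: 20.8
position: [0.549, -0.0308, 0.2164]
ee_rot: [-1.534, -2.741, -0.001]
force: [-1.2, 2.0, 5.8]
width: 0.004
gripper_force: 3.0
clock: 21.1
position: [0.55, -0.0325, 0.2164]
ee_rot: [-1.534, -2.741, -0.001]
force: [-0.7, 3.0, 7.1]
width: 0.005
gripper_force: 3.0
tcp [22.61239883  0.87441301] [-1.76930111  2.86396574  5.46665222]
[(np.float64(-5.5), 125), (np.float64(-5.0), 70), (np.float64(-4.5), 48), (np.float64(-4.0), 61), (np.float64(-3.5), 66), (np.float64(-3.0), 68), (np.float64(-2.5), 68), (np.float64(-2.0), 69), (np.float64(-1.5), 68), (np.float64(-1.0), 67), (np.float64(-0.5), 67), (np.float64(0.0), 67), (np.float64(0.5), 74), (np.float64(1.0), 85), (np.float64(1.5), 91), (np.float64(2.0), 100), (np.float64(13.0), 86), (np.float64(13.5), 35)]
```

The horizontal force has risen and the finger now slips on the tile, so the tile is against the stop. Lifting to check.

```bash
python3 -m inch '0 0 -.01 0 0; 0 0 -.05 0 0; 0 0 -.1 0 0; 0 0 -.15 0 0; 0 0 -.17 0 0'
python3 -m inch '.02 0 -.01 0 0; .02 0 -.01 0 0; .02 0 -.01 0 0; .02 0 -.01 0 0; .02 0 -.01 0 0'
python3 - <<'E'
from h import *
im=save("wrist","w15");im=cv2.imread("pics/w15.png")
print("tcp",inv(arm.observe()["position"]),arm.observe()["position"])
xs,pr=edges(im,-10,75);print([(x,int(v)) for x,v in zip(xs,pr)])
r0,c0=map(int,proj("wrist",w(0,0,.035)));a=im[max(r0-85,0):r0+85,c0-80:c0+80]
b=cv2.imread("pics/w15.png");cv2.imwrite("pics/f15.png",cv2.resize(a,None,fx=3.5,fy=3.5,interpolation=cv2.INTER_CUBIC))
E
```

```text
clock: 21.65
position: [0.5507, -0.0327, 0.3915]
ee_rot: [1.532, 2.736, 0.004]
force: [1.0, -0.7, 0.1]
width: 0.005
gripper_force: 0.0
clock: 22.15
position: [0.5394, -0.0163, 0.3952]
ee_rot: [-1.535, -2.739, 0.002]
force: [0.1, 0.6, 0.6]
width: 0.002
gripper_force: 0.0
tcp [3.24301436 0.45543242] [ 0.53948279 -0.01622716  0.39530896]
[(np.float64(-10.0), 169), (np.float64(-9.5), 169), (np.float64(-9.0), 169), (np.float64(-8.5), 170), (np.float64(-8.0), 170), (np.float64(-7.5), 170), (np.float64(-7.0), 170), (np.float64(-6.5), 168), (np.float64(-6.0), 167), (np.float64(-5.5), 148), (np.float64(-5.0), 128), (np.float64(-4.5), 100), (np.float64(-4.0), 69), (np.float64(-3.5), 60), (np.float64(-3.0), 71), (np.float64(-2.5), 79), (np.float64(-2.0), 79), (np.float64(-1.5), 80), (np.float64(-1.0), 80), (np.float64(-0.5), 80), (np.float64(0.0), 81), (np.float64(0.5), 82), (np.float64(1.0), 90), (np.float64(1.5), 102), (np.float64(2.0), 121), (np.float64(2.5), 147), (np.float64(3.0), 166), (np.float64(3.5), 168), (np.float64(4.0), 171), (np.float64(4.5), 170), (np.float64(5.0), 168), (np.floa
[... 2731 characters left out ...]
, (np.float64(60.5), 205), (np.float64(61.0), 174), (np.float64(61.5), 119), (np.float64(62.0), 65), (np.float64(62.5), 47), (np.float64(63.0), 32), (np.float64(63.5), 25), (np.float64(64.0), 26), (np.float64(64.5), 27), (np.float64(65.0), 27), (np.float64(65.5), 28), (np.float64(66.0), 28), (np.float64(66.5), 28), (np.float64(67.0), 28), (np.float64(67.5), 28), (np.float64(68.0), 27), (np.float64(68.5), 27), (np.float64(69.0), 27), (np.float64(69.5), 27), (np.float64(70.0), 28), (np.float64(70.5), 28), (np.float64(71.0), 28), (np.float64(71.5), 28), (np.float64(72.0), 28), (np.float64(72.5), 28), (np.float64(73.0), 27), (np.float64(73.5), 26), (np.float64(74.0), 26), (np.float64(74.5), 25)]
```

View pics/f15.png

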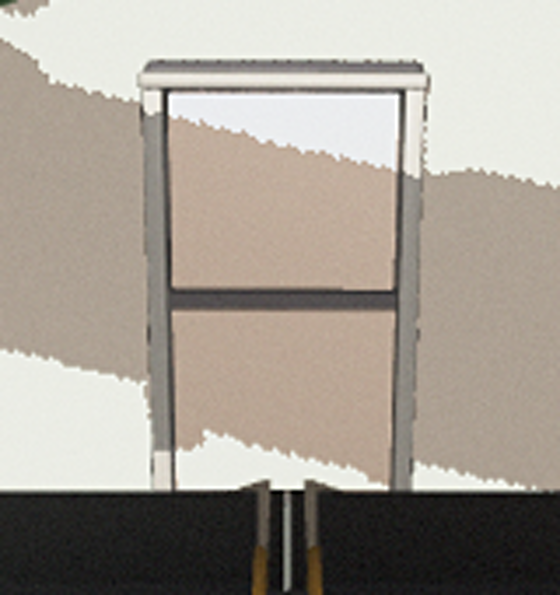

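The tile lies on the bed with its rear edge at crop row ~310. That edge looks slightly askew, so I'll measure the yaw.

```bash
python3 - <<'E'
from h import *
im=save("wrist","w16").astype(np.float32).mean(2)
xs=np.arange(-.010,.006,.0002)
for y in(-.03,-.02,-.01,0,.01,.02,.03):
    f=lambda z:np.array([cv2.getRectSubPix(im,(1,1),tuple(proj("wrist",w(x,y,z))[::-1]))[0,0] for x in xs])
    a,b=f(.034),f(.038); t=125
    k=np.where(a<t)[0][0]; j=np.where(b<t)[0][-1]
    print(y,"stack front",round(xs[k]*1e3,1),"tile rear",round(xs[j]*1e3,1))
E
```

```text
-0.03 stack front -4.2 tile rear 2.0
-0.02 stack front -4.2 tile rear 2.2
-0.01 stack front -4.2 tile rear 2.2
0 stack front -4.2 tile rear 2.2
0.01 stack front -4.2 tile rear 2.2
0.02 stack front -4.0 tile rear 2.2
0.03 stack front -3.4 tile rear 2.2
```

```bash
python3 -c "
from h import *
print(arm.sign_off())"
```

```text
the job is handed in; nothing more can be done
None
```

The job is handed in: the canister stands upright on the bare desk patch, and the top tile lies square on the bed with its rear edge at 2.1 mm (2.0 is fully home), pressed at readings of up to about 7 N. The three lower tiles are still in their stack, and I kept clear of the other things on the desk.

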